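# Fold up the watercolour tin

### The job

The class is over and the watercolour tin stands open: close it by pushing with the fingers. First flip the thin mixing flap over so that it lies down on the paint pans, then flip the lid over on top of it and press it gently until the tin is fully shut. Do not lift the tin or shove it across the table, and leave the cup, the jar and the brush around it undisturbed.

Things in the scene. Friction and masses are not known exactly. Their poses are not given: they have to be found in the camera images.
- tin: Loose black sheet-metal watercolour tin, 0.5 to 0.7 kg, at any yaw: tray 88 (x) x 206 (y) x 22 mm high, two rows of paint pans inside (tops 14 mm up). Origin: centre of the tray's underside, on the table. The lid is hinged on the long rim at the tin's own +x side, the thin mixing flap on the long rim at its -x side; both hinge lines run along its y. Shut, it is 34 mm high.
- flap (a joint): Mixing flap, rad: 0 = flat over the pans (top level with the tray's rim), growing as it swings up and out; pi/2 upright; stop 2.25; starts leaning out at 1.75 to 2.1. Stiff hinge (0.04 N m): it stays at any angle and must be pushed all the way. Flat plate 79 mm from hinge line to free edge, 198 wide, 3 thick (half each side of the hinge line), white with three wells inside, black outside.
- lid (a joint): Lid, rad: 0 = shut, growing as it swings up and out; pi/2 upright; stop 2.2; starts leaning out at 1.7 to 2.0. Stiff hinge (0.07 N m): it stays at any angle and must be pushed all the way. Shallow shell 88 mm from hinge line to free edge, 206 wide, 12 deep: its flat black outer face is offset 12 mm outward from the hinge line (on top when shut). White with four wells inside.
- flap_hinge (a point): Middle of the flap's hinge line: 41.5 mm to the tin's -x side of its origin, 20.5 mm above the table.
- flap_edge (a point): Middle of the flap's free edge, 79 mm from the hinge line; moves with the flap.
- lid_hinge (a point): Middle of the lid's hinge line: 44 mm to the tin's +x side of its origin, 22 mm above the table.
- lid_edge (a point): Middle of the lid's free edge at its outer face: 88 mm from the hinge line along the lid and 12 mm outward; moves with the lid. 34 mm above the table when shut.
- cup: White plastic water cup, empty, 72 mm across, 95 mm high, standing 155 to 185 mm from the tin's origin beyond its short end at its +y. Origin: centre of the underside. Leave alone.
- jar: Small closed paint jar, 40 mm across, 45 mm high, standing 140 to 165 mm from the tin's origin beyond its short end at its -y. Origin: centre of the underside. Leave alone.
- brush: Paint brush 190 mm long lying on the table outside the lid's long side, 165 to 185 mm from the tin's origin, about parallel to it. Origin: under its middle. Leave alone.
Mind the look-alikes: they are no part of the job. There is more than one size of the tin; the one meant has the size given above.

How it is judged:
By the outcome, as a careful person would: the job done as asked, in the order asked, and still so for the second after the job is handed in, with the robot touching nothing.
It also fails if it takes over 48 s, if anything falls off the work surface, if the arm or the gripper's body presses on something with over 40 N, if the wrist force passes 120 N, or if a joint passes its speed limit or range.

### The arm

A 7-joint arm with a two-finger parallel gripper is mounted at the origin on the work surface. World frame = base frame: x ahead of the robot, y to its left, z up, the work surface at z = 0. Lengths are in m, angles in rad, forces in N, time in s.
With the tool pointing down it reaches from about 0.425 to 1.025 m from the base axis. Payload 3.6 kg.
Tool frame: the origin (TCP) lies between the finger pads; the fingertips stand 11 mm ahead of it and the grasp point (between the pads) lies 8 mm behind it; z points along the fingers, y is the line along which they close (so a half turn about z gives the same grasp; the last joint's range is limited). The gripper opens to 85 mm and grips with 20 to 120 N. Pads are 22 mm wide; open, the fingers measure 114 mm over their backs; the gripper's body (76 mm by 85 mm) begins 54 mm behind the grasp point. The pads swing forward as they close: fully open they stand 13 mm farther back than shut.
Start: joints at [1.198, 0.591, 0.048, 1.609, -0.033, 0.943, -0.034], TCP at [0.2, -0.697, 0.242] pointing down, gripper open.
Joint ranges: [-2.69, 2.69], [-0.47, 2.24], [-1.27, 1.36], [0.19, 2.51], [-1.53, 4.68], [0.08, 2.07], [-3.09, 3.09]. Speed limits (rad/s): [2.57, 2.57, 3.14, 3.14, 3.14, 3.14, 3.14].

### API

Orientations are given as a unit quaternion [w, x, y, z].
In Python, from bench import ctrl gives the robot as it stands. The module is installed in compiled form; this text tells all that it offers.
- The arm moves only by the tool play_rows, never from a script. Its argument "commands" is a list of rows, each a list of 5 numbers: the shift along the tool's x, y, z in cm, then the turn about the tool's z in rad, then the opening, from -1 (shut) to 1 (fully open), so that 0 is half open. A call has 1 to 12 rows; each row shifts and turns the commanded pose from where the row before left it, along the tool's axes as they then stand; what a row does not reach is not made up. A row lasts 1/10 s, in which the tool goes at most 50 mm and 8.59 degrees, less where a joint would pass 70% of its speed; a pose out of reach is approached as far as the arm can. A call is refused whole if a number of a shift passes 5 or a number of a turn 0.15, either way. A call with a gripper value outside its range is refused whole. The fingers move at their own pace and stop on an object; "newtons" is the grip in N (left out, the last holds). Time passes only in rows, so rows that do not move let the fingers close. It gives the time, the measured TCP pose, the force, the opening and the grip force at its end, in the units of the state.
- ctrl.observe(): the state, without advancing time (a new reading comes with each control period).
- ctrl.get_image(name): name is "scene" or "top" or "wrist"; returns the picture (400x640x3 uint8, red, green, blue); there is no depth.
- ctrl.camera_model(name): a dict with "fov_y" (degrees; the focal length in pixels is half the picture's height over the tangent of half this angle, whatever the lens; pixels are square), "cx", "cy" (the principal point, pixels), "dist" ([k1, k2, p1, p2, k3] as OpenCV has them; the pictures are not rectified), "rvec" (rotation vector, rad) and "tvec" (3), from world to camera coordinates, as OpenCV has them; the wrist camera has in their place "mount" (4x4, takes a point from camera to tool coordinates, whose origin is the TCP and whose axes are the flange's). Camera axes: x right, y down, z forward; pixel columns grow to the right and rows downward; lengths in m; the calibration is good to about 2 mm. A picture is of the moment at which its call begins: read the wrist's pose just before it. camera_model takes no time and is no camera call.
- ctrl.hand_in(): hands the job in; it is judged then, once.
The state is a dict: "time_s": time; "joint_pos": joint angles; "dq": joint speeds; "joint_efforts": joint torques, N m; "eef_pos": TCP position; "tcp_rot": TCP orientation; "force": force on the tool from outside, world axes, zero at the start; "wrist_torque": the same for the moment, N m; "opening": opening from 0.0 (shut) to 1.0 (fully open); "finger_force": force on a finger pad.
Only numpy, scipy, OpenCV 4.12 (cv2) and the standard library are available. Lean on these libraries where they do the work, as an engineer would, in place of code of your own. Each camera call takes 0.05 s, during which the arm holds its last target. There are 200 camera calls.

## Working session

There is one attempt and no reset: what is moved stays moved. The work goes in short steps, Python scripts to look and compute and a tool call to move; the robot and the scene stay as the last step left them, time stands still between calls to the robot, and variables do not carry over. Pictures are saved under pics/ and viewed, at most 10 in all, crops included, and the job is handed in when it is done.

Besides the shell and the picture viewer there is one more tool, called after ">>>" by a JSON object that holds its "fn" and its "kwargs", one argument or row to a line. play_rows: Moves the arm, as the interface text tells. Its arguments: {"type":"object","properties":{"commands":{"type":"array","items":{"type":"array","items":{"type":"number"}}},"newtons":{"type":"number"}},"required":["commands"]}

```bash
mkdir -p pics; python3 - <<'E'
from bench import ctrl
import cv2
for n in("top","scene"):
    im=ctrl.get_image(n);cv2.imwrite(f"pics/{n}0.png",im[:,:,::-1])
    m=ctrl.camera_model(n);print(m)
print(ctrl.camera_model("wrist"));print(ctrl.observe())
E
```

```text
{'fov_y': 45.518070844623395, 'cx': 320.20508621771717, 'cy': 195.18891270520743, 'dist': array([-0.10336199,  0.        ,  0.        ,  0.        ,  0.        ]), 'rvec': array([ 2.08461713, -2.13153026,  0.1675991 ]), 'tvec': array([0.05554251, 0.57473103, 0.92009279])}
{'fov_y': 56.39901462410624, 'cx': 320.7288549715114, 'cy': 193.6784675721798, 'dist': array([-0.06575679,  0.        ,  0.        ,  0.        ,  0.        ]), 'rvec': array([ 2.25100408,  1.31870596, -0.37899837]), 'tvec': array([-0.31804906, -0.37474803,  1.02303811])}
{'fov_y': 65.4930491268837, 'cx': 313.7269061519813, 'cy': 195.99536070070633, 'dist': array([-0.03553374,  0.        ,  0.        ,  0.        ,  0.        ]), 'mount': array([[-5.33910118e-04, -9.60541920e-01, -2.78134742e-01,
         7.00389490e-02],
       [ 9.99999857e-01, -5.06917883e-04, -1.68961867e-04,
        -5.55420434e-04],
       [ 2.13034816e-05, -2.78134793e-01,  9.60542053e-01,
        -1.32719722e-01],
       [ 0.00000000e+00,  0.00000000e+00,  0.00000000e+00,
         1.00000000e+00]])}
{'time_s': 0.1, 'joint_pos': array([ 1.19846678,  0.59204444,  0.04829951,  1.60970602, -0.03329722,
        0.94270143, -0.033712  ]), 'dq': array([ 2.29151745e-05, -1.81441882e-03,  4.94309481e-04, -2.18810030e-03,
        4.10966251e-04, -1.56598362e-04,  4.72094020e-04]), 'joint_efforts': array([ 4.52628316e-03, -5.49997401e+01,  1.55360699e+00, -1.98825020e+01,
        9.76828480e-03,  3.84941086e-03, -2.05110531e-06]), 'eef_pos': array([ 0.19935348, -0.69629298,  0.24123831]), 'tcp_rot': array([-1.00769507e-03,  9.90291854e-01,  1.38999957e-01, -1.99778381e-04]), 'force': array([-0.20312994,  0.26975452,  0.25842827]), 'wrist_torque': array([-0.00190817,  0.00470425, -0.02029622]), 'finger_force': 0.0, 'opening': 0.9982291026766257}
```

View pics/top0.png

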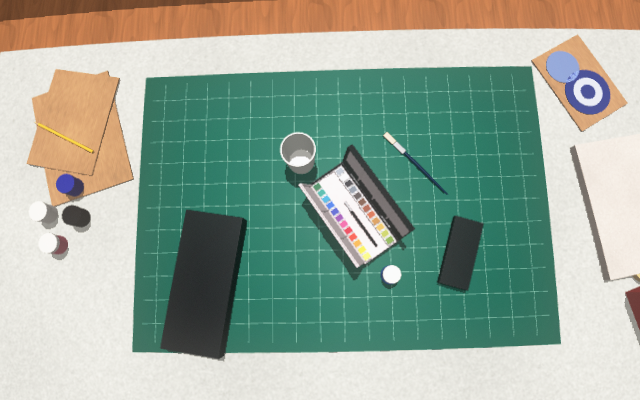

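View pics/scene0.png

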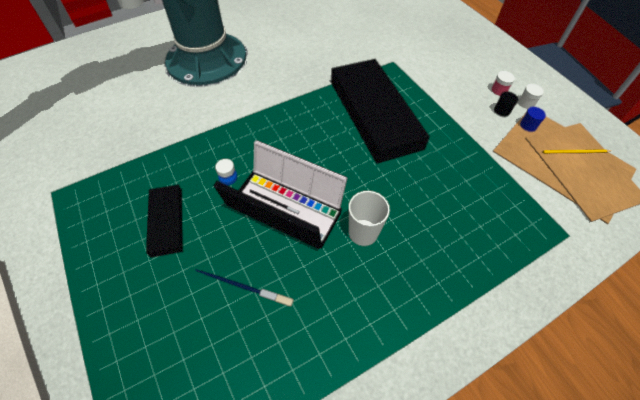

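The candidates in the top view are a large shut black box at (203,283), a small shut one at (460,253) and the open tin at (357,210). Only the open tin shows pans and a flap, and it has the cup, jar and brush around it. I'll confirm that in one crop with a size check.

```bash
cat > h.py <<'E'
import numpy as np, cv2
from bench import ctrl
from scipy.spatial.transform import Rotation as R
def cam(n,st=None):
    m=ctrl.camera_model(n); f=200/np.tan(np.radians(m['fov_y']/2))
    K=np.array([[f,0,m['cx']],[0,f,m['cy']],[0,0,1]])
    if 'mount' in m:
        st=st or ctrl.observe(); q=st['tcp_rot']
        T=np.eye(4);T[:3,:3]=R.from_quat([q[1],q[2],q[3],q[0]]).as_matrix();T[:3,3]=st['eef_pos']
        T=np.linalg.inv(T@m['mount']); Rm=T[:3,:3];t=T[:3,3]
    else: Rm=cv2.Rodrigues(m['rvec'])[0];t=m['tvec']
    return K,m['dist'],Rm,t
def ray(c,px,z):
    K,d,Rm,t=c
    u=cv2.undistortPoints(np.array(px,float).reshape(-1,1,2),K,d).reshape(-1,2)
    D=np.c_[u,np.ones(len(u))]@Rm; o=-Rm.T@t
    return o+D*((z-o[2])/D[:,2])[:,None]
def proj(c,P):
    K,d,Rm,t=c
    return cv2.projectPoints(np.array(P,float).reshape(-1,1,3),cv2.Rodrigues(Rm)[0],t,K,d)[0].reshape(-1,2)
E
python3 - <<'E'
from h import *
im=cv2.imread("pics/top0.png")
cv2.imwrite("pics/crop1.png",cv2.resize(im[120:300,260:460],None,fx=3.2,fy=3.2,interpolation=cv2.INTER_CUBIC))
im=cv2.imread("pics/scene0.png")
cv2.imwrite("pics/crop2.png",cv2.resize(im[130:260,200:400],None,fx=4,fy=4,interpolation=cv2.INTER_CUBIC))
c=cam("top");print(ray(c,[[357,210],[298,150],[391,274],[386,135],[446,192]],0.02))
E
```

```text
[[ 0.54890114 -0.03310777  0.02      ]
 [ 0.68350201  0.08997848  0.02      ]
 [ 0.41388151 -0.09873732  0.02      ]
 [ 0.71205483 -0.10172776  0.02      ]
 [ 0.58271495 -0.22327319  0.02      ]]
```

View pics/crop1.png

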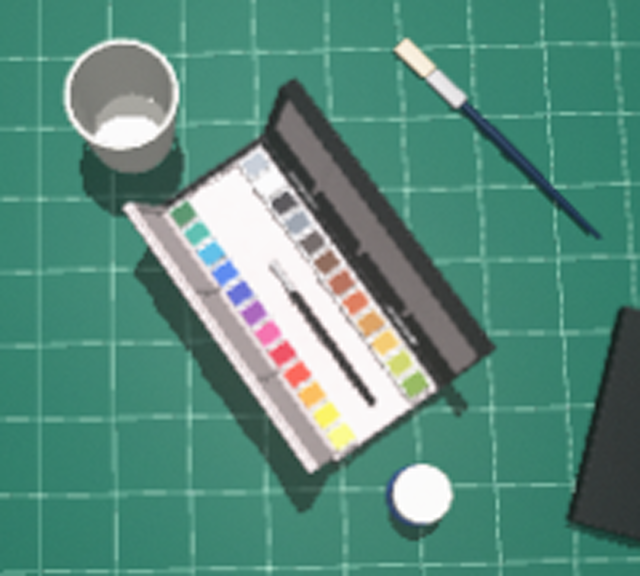

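View pics/crop2.png

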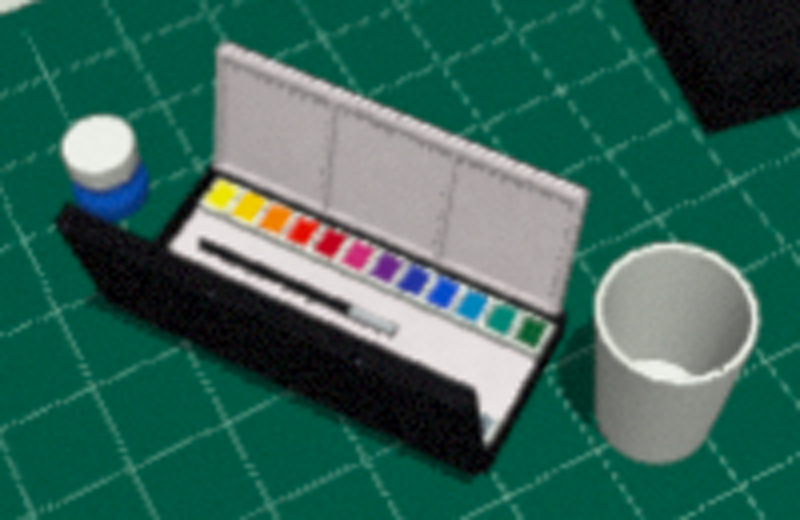

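The crop confirms the open tin is the one meant: the flap has three wells (lower left in the top view) and the lid is on the upper right. In the enlarged top crop the cup is at (122,95), the jar at (420,494) and the brush at (500,140). Next I'll triangulate.

```bash
python3 - <<'E'
from h import *
T=cam("top");S=cam("scene")
t=lambda p:np.array(p)/3.2+[260,120]
s=lambda p:np.array(p)/4+[200,130]
print("rim scene -x-y,-x+y",ray(S,s([[213,172],[563,318]]),.022))
print("rim top  +y end(-x,+x), -y end(+x)",ray(T,t([[172,205],[265,145],[440,388]]),.022))
def tri(a,b):
    A=[];
    ps=[]
    for c,p in((T,a),(S,b)):
        K,d,Rm,tt=c;ps.append(cv2.undistortPoints(np.array(p,float).reshape(-1,1,2),K,d).reshape(2,1));A.append(np.c_[Rm,tt])
    X=cv2.triangulatePoints(A[0],A[1],*ps);return (X[:3]/X[3]).ravel()
print("flap edge +y,-y",tri(t([128,205]),s([587,188])),tri(t([310,470]),s([218,43])))
print("lid edge -y,+y",tri(t([493,350]),s([62,210])),tri(t([290,82]),s([478,390])))
print("cup rim",ray(T,t([[122,95]]),.095),"jar",ray(T,t([[420,494]]),.045))
E
```

```text
rim scene -x-y,-x+y [[ 0.44280181 -0.04816025  0.022     ]
 [ 0.60852522  0.06645557  0.022     ]]
rim top  +y end(-x,+x), -y end(+x) [[ 0.60667618  0.05698382  0.022     ]
 [ 0.64610891 -0.00595573  0.022     ]
 [ 0.48083319 -0.11489463  0.022     ]]
flap edge +y,-y [0.59140931 0.08238472 0.09958808] [ 0.42696848 -0.0264645   0.09628712]
lid edge -y,+y [ 0.49508235 -0.13342108  0.11117235] [ 0.66362889 -0.01743116  0.1126366 ]
cup rim [[0.66213115 0.08405859 0.095     ]] jar [[ 0.41257366 -0.09634346  0.045     ]]
```

>>> {"fn": "play_rows", "kwargs": {
  "commands": [
    [0,0,0,-0.105,-1],
    [0,0,0,-0.105,-1],
    [0,0,0,-0.105,-1],
    [3.5,-2,0,0,-1],
    [3.5,-2,0,0,-1],
    [3.5,-2,0,0,-1],
    [3.5,-2,0,0,-1],
    [3.5,-2,0,0,-1],
    [3.5,-2,0,0,-1],
    [3.5,-2,0,0,-1],
    [3.5,-2,0,0,-1],
    [3.5,-2,0,0,-1]
  ]
}}

```text
time_s: 1.3
eef_pos: [0.3602, -0.3699, 0.2421]
tcp_rot: [-0.0, 0.956, 0.292, -0.0]
force: [0.2, -0.4, 0.0]
opening: 0.001
finger_force: 0.0
```

>>> {"fn": "play_rows", "kwargs": {
  "commands": [
    [3.5,-2,0,0,-1],
    [3.5,-2,0,0,-1],
    [3.5,-2,0,0,-1],
    [3.5,-2,0,0,-1],
    [3.5,-2,0,0,-1],
    [3.5,-2,0,0,-1],
    [3.5,-2,0,0,-1],
    [3.5,-2,0,0,-1],
    [3.5,-2,0,0,-1],
    [0,0,0,0,-1],
    [0,0,0,0,-1]
  ]
}}

```text
time_s: 2.4
eef_pos: [0.5202, -0.0451, 0.242]
tcp_rot: [-0.0, 0.956, 0.294, -0.0]
force: [-1.0, -0.5, -0.6]
opening: 0.005
finger_force: 0.0
```

```bash
python3 - <<'E'
from h import *
s=ctrl.observe();im=ctrl.get_image("wrist");cv2.imwrite("pics/w1.png",im[:,:,::-1])
print(s['eef_pos'],s['tcp_rot'],s['time_s'],s['force'],s['opening'])
E
```

```text
[ 0.52018118 -0.04505964  0.24195579] [-1.59429490e-04  9.55826793e-01  2.93930153e-01 -4.25726164e-04] 2.4 [-1.00747609 -0.50053507 -0.57626938] 0.004558798199241006
```

View pics/w1.png

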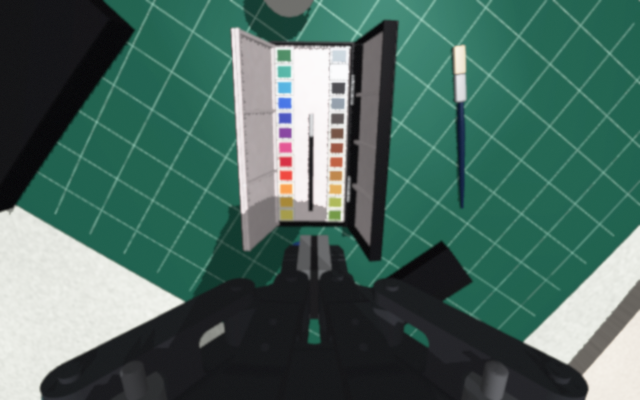

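The tray rim runs x 274–352 and y 43–226. The flap's free edge goes from (234,28) to (245,250), and the lid's outer edge from (397,22) to (380,258).

```bash
python3 - <<'E'
from h import *
c=cam("wrist")
r=ray(c,[[274,43],[353,43],[274,226],[351,226]],.022)[:,:2]
u=np.array([np.cos(np.radians(34.2)),np.sin(np.radians(34.2))]);v=np.array([u[1],-u[0]])
o=np.array([.542,-.021])
def tin(p):p=np.asarray(p)[:,:2]-o;return np.c_[p@v,p@u].round(4)
print(r,r.mean(0));print("tin",tin(r))
print("flap",tin(ray(c,[[234,28],[245,250]],.098)),"lid",tin(ray(c,[[397,22],[380,258]],.111)))
for a,b in((0,2),(1,3)):d=r[a]-r[b];print(np.degrees(np.arctan2(d[1],d[0])))
q=ctrl.observe()['tcp_rot'];print(np.degrees(2*np.arctan2(q[2],q[1])))
E
```

```text
[[ 0.60678358  0.06320017]
 [ 0.65276405 -0.00498807]
 [ 0.43385886 -0.0450691 ]
 [ 0.48622855 -0.12265919]] [ 0.54490876 -0.02737905]
tin [[-0.0332  0.1009]
 [ 0.049   0.1006]
 [-0.0409 -0.103 ]
 [ 0.0527 -0.1033]]
flap [[-0.0563  0.0988]
 [-0.0597 -0.0978]] lid [[ 0.0721  0.0997]
 [ 0.0698 -0.1001]]
32.0509428398534
35.244371070273644
34.03120646786311
```

>>> {"fn": "play_rows", "kwargs": {
  "commands": [
    [1,-3.3,0,0,-1],
    [1,-3.3,0,0,-1],
    [1,-3.2,0,0,-1],
    [0,0,3.5,0,-1],
    [0,0,3.5,0,-1],
    [0,0,3.5,0,-1],
    [0,0,3.5,0,-1],
    [0,0,2.6,0,-1],
    [0,0,0,0,-1],
    [0,0,0,0,-1]
  ]
}}

```text
time_s: 3.45
eef_pos: [0.4899, 0.0504, 0.0764]
tcp_rot: [0.0, 0.957, 0.292, -0.001]
force: [-0.6, -0.1, -0.6]
opening: -0.001
finger_force: 0.0
```

>>> {"fn": "play_rows", "kwargs": {
  "commands": [
    [0,1.2,0,0,-1],
    [0,1.2,0,0,-1],
    [0,1.2,0,0,-1],
    [0,0.6,0.05,0,-1],
    [0,0.6,0.05,0,-1],
    [0,0.55,0.2,0,-1],
    [0,0.55,0.2,0,-1],
    [0,0.5,0.35,0,-1],
    [0,0.5,0.35,0,-1],
    [0,0,0,0,-1]
  ]
}}

```text
time_s: 4.45
eef_pos: [0.529, -0.0061, 0.0636]
tcp_rot: [0.0, 0.956, 0.292, -0.0]
force: [0.4, -0.0, -0.7]
opening: -0.004
finger_force: 0.0
```

```bash
python3 - <<'E'
from h import *
im=ctrl.get_image("scene");cv2.imwrite("pics/s2.png",cv2.resize(im[90:270,170:420],None,fx=3,fy=3)[:,:,::-1])
E
```

```text
(no output)
```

View pics/s2.png

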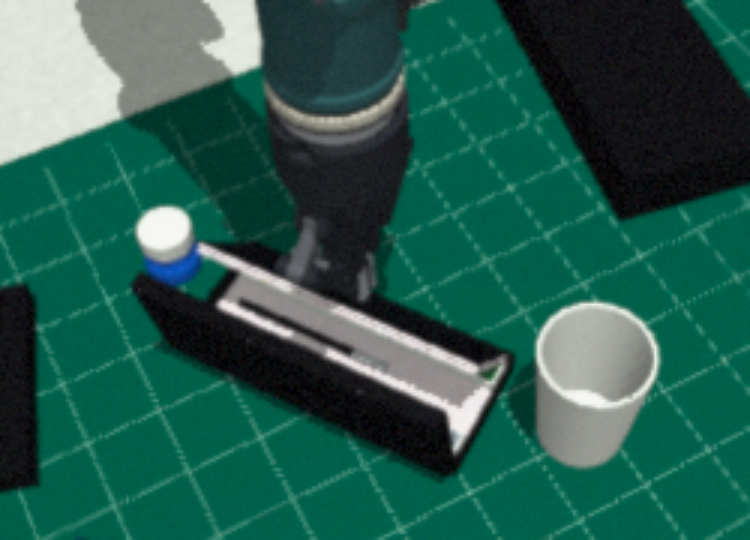

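The flap is about halfway over, the tin hasn't moved, and the lid, cup and jar are undisturbed. I'll carry on to flat.

>>> {"fn": "play_rows", "kwargs": {
  "commands": [
    [0,0.4,0.45,0,-1],
    [0,0.4,0.45,0,-1],
    [0,0.25,0.55,0,-1],
    [0,0.25,0.55,0,-1],
    [0,0.1,0.5,0,-1],
    [0,0.1,0.45,0,-1],
    [0,0,0.15,0,-1],
    [0,0,0.1,0,-1],
    [0,0,0,0,-1]
  ]
}}

```text
time_s: 5.4
eef_pos: [0.5372, -0.0179, 0.033]
tcp_rot: [0.0, 0.956, 0.293, -0.0]
force: [-1.4, -0.7, 7.0]
opening: 0.002
finger_force: 4.0
```

>>> {"fn": "play_rows", "kwargs": {
  "commands": [
    [0,0,-2,0,-1],
    [0,0,-4,0,-1],
    [0,0,-4,0,-1],
    [0,0,-4,0,-1],
    [0,0,-2,0,-1],
    [0,3,0,0,-1],
    [0,3,0,0,-1],
    [0,3,0,0,-1],
    [0,1.7,0,0,-1],
    [0,0,0,0,-1],
    [0,0,0,0,-1]
  ]
}}

```text
time_s: 6.5
eef_pos: [0.5961, -0.1053, 0.1918]
tcp_rot: [-0.001, 0.956, 0.293, -0.001]
force: [-0.1, -0.0, 0.2]
opening: -0.002
finger_force: 0.0
```

```bash
python3 - <<'E'
from h import *
a=ctrl.get_image("top");b=ctrl.get_image("scene")
cv2.imwrite("pics/s3.png",np.hstack([cv2.resize(a[120:300,260:460],(400,360)),cv2.resize(b[110:290,200:400],(400,360))])[:,:,::-1])
E
```

```text
(no output)
```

View pics/s3.png

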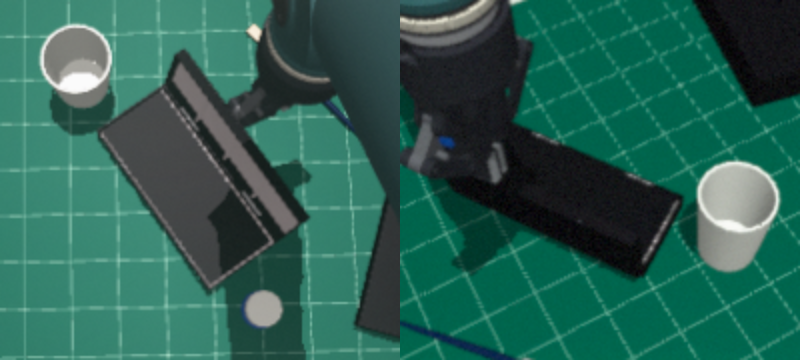

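In the top half of that view (left) the flap lies flat in the tray, and the lid is still open at (240,140). The cup and jar haven't moved. Next is the lid.

>>> {"fn": "play_rows", "kwargs": {
  "commands": [
    [0,0,3,0,-1],
    [0,0,3,0,-1],
    [0,0,2.5,0,-1],
    [0,0,1.6,0,-1],
    [0,0,0,0,-1],
    [0,-0.8,0,0,-1],
    [0,-0.8,0,0,-1],
    [0,-0.8,0,0,-1],
    [0,-0.8,0,0,-1],
    [0,-0.8,0,0,-1]
  ]
}}

```text
time_s: 7.6
eef_pos: [0.575, -0.0727, 0.0921]
tcp_rot: [0.0, 0.956, 0.293, 0.001]
force: [0.4, -0.6, 1.0]
opening: -0.001
finger_force: 0.6
```

>>> {"fn": "play_rows", "kwargs": {
  "commands": [
    [0,-0.8,0,0,-1],
    [0,-0.8,0,0,-1],
    [0,-0.7,0.35,0,-1],
    [0,-0.7,0.35,0,-1],
    [0,-0.6,0.5,0,-1],
    [0,-0.6,0.55,0,-1],
    [0,0,0,0,-1]
  ]
}}

```text
time_s: 8.3
eef_pos: [0.5498, -0.0373, 0.0727]
tcp_rot: [-0.001, 0.956, 0.293, -0.001]
force: [-1.3, 0.6, -0.0]
opening: -0.002
finger_force: 0.0
```

>>> {"fn": "play_rows", "kwargs": {
  "commands": [
    [0,-0.45,0.65,0,-1],
    [0,-0.45,0.65,0,-1],
    [0,-0.25,0.7,0,-1],
    [0,-0.25,0.6,0,-1],
    [0,0,0.15,0,-1],
    [0,0,0.1,0,-1],
    [0,0,0,0,-1]
  ]
}}

```text
time_s: 9.0
eef_pos: [0.5433, -0.0269, 0.0453]
tcp_rot: [-0.0, 0.956, 0.293, -0.0]
force: [0.1, -0.6, 0.3]
opening: -0.001
finger_force: 0.0
```

>>> {"fn": "play_rows", "kwargs": {
  "commands": [
    [0,0,0.1,0,-1],
    [0,0,0.1,0,-1],
    [0,0,0,0,-1]
  ]
}}

```text
time_s: 9.3
eef_pos: [0.5435, -0.027, 0.045]
tcp_rot: [0.0, 0.956, 0.292, 0.0]
force: [-3.6, -0.7, 14.8]
opening: 0.001
finger_force: 7.5
```

Contact is firm at 34 mm, which is the shut height. I'll retract and check.

>>> {"fn": "play_rows", "kwargs": {
  "commands": [
    [0,0,-1,0,-1],
    [0,0,-4,0,-1],
    [0,0,-4,0,-1],
    [0,0,-4,0,-1],
    [0,0,-4,0,-1],
    [-3,0,0,0,-1],
    [-4,0,0,0,-1],
    [-4,0,0,0,-1],
    [-4,0,0,0,-1],
    [-4,0,0,0,-1],
    [-3,0,0,0,-1],
    [0,0,0,0,-1]
  ]
}}

```text
time_s: 10.5
eef_pos: [0.356, -0.152, 0.213]
tcp_rot: [-0.0, 0.957, 0.289, -0.002]
force: [-0.0, 0.4, -0.5]
opening: -0.003
finger_force: 0.0
```

```bash
python3 - <<'E'
from h import *
a=ctrl.get_image("top");b=ctrl.get_image("scene")
cv2.imwrite("pics/s4.png",np.hstack([cv2.resize(a[120:300,260:460],(400,360)),cv2.resize(b[130:310,200:400],(400,360))])[:,:,::-1])
E
```

```text
(no output)
```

View pics/s4.png

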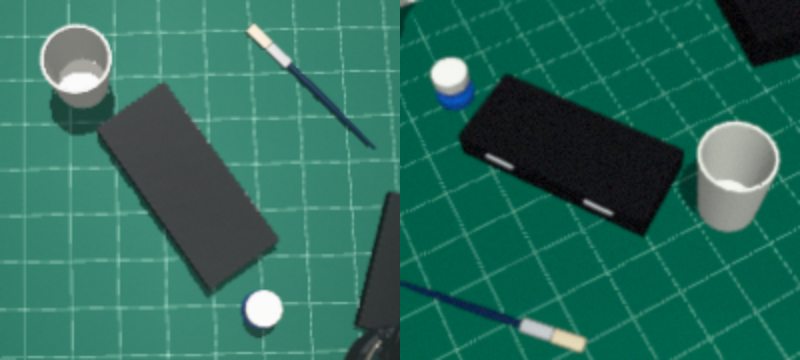

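The tin is fully shut at (188,188), and the cup, jar and brush are where they were. The arm is clear, so I'm handing in.

```bash
python3 -c "
from bench import ctrl
print(ctrl.hand_in())"
```

```text
the job is handed in; nothing more can be done
None
```

The tin is shut, flap first and then the lid pressed down to its 34 mm shut height; it shows no visible shift, the cup, jar and brush are undisturbed, and the job was handed in at about 10.6 s.

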